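Turn a fossil mount face up on the turn-over chute

ROBOT

A 7-joint arm with a two-finger parallel gripper is mounted at the origin on the work surface. World frame = base frame: x ahead of the robot, y to its left, z up, the work surface at z = 0. Lengths are in m, angles in rad, forces in N, time in s.
With the tool pointing down it reaches from about 0.425 to 0.875 m from the base axis. Payload 4.7 kg.
Tool frame: the origin (TCP) lies on the centre line of the jaws, within the pads' length; the fingertips stand 22 mm ahead of it and the grasp point (between the pads) lies 3 mm ahead of it; z points along the fingers, y is the direction in which the jaws open and shut (so a half turn about z gives the same grasp; the last joint's range is limited). The gripper opens to 87 mm and grips with 3 to 60 N. Pads are 19 mm wide; open, the fingers measure 117 mm over their backs; the gripper's body (75 mm by 190 mm) begins 51 mm behind the grasp point.
Start: joints at [1.138, 0.321, -0.07, 1.45, 0.023, 1.371, -0.057], TCP at [0.281, -0.586, 0.245] pointing down, gripper open.
Joint ranges: [-2.86, 2.86], [-0.3, 2.09], [-1.38, 1.24], [0.06, 2.45], [-1.56, 4.7], [0.09, 2.05], [-2.69, 2.69]. Speed limits (rad/s): [2.57, 2.57, 3.14, 3.14, 3.14, 3.14, 3.14].

INTERFACE

Orientations are given as a rotation vector (axis times angle).
In Python, from bench import ctrl, imaging, close_job, finder gives the robot as it stands. The module is installed in compiled form; this text tells all that it offers.
- The arm moves only by the shell command python3 -m jog 'ROWS' [FORCE]. ROWS is JSON, a list that holds one entry, the list of rows, each a list of 7 numbers: the shift along the tool's x, y, z in cm, then the turn, a rotation vector about the tool's x, y, z in degrees, then the finger opening in cm, from 0 to 8.7. In form: [[[dx, dy, dz, ax, ay, az, claw], ...]]. A call has 1 to 12 rows; each row shifts and turns the commanded pose from where the row before left it, along the tool's axes as they then stand; what a row does not reach is not made up. A row lasts 1/10 s, in which the tool goes at most 50 mm and 8.59 degrees, less where a joint would pass 70% of its speed; a pose out of reach is approached as far as the arm can. A call is refused whole if a number of a shift passes 5 or a number of a turn 8.59, either way. A call with a gripper value outside its range is refused whole. The fingers move at their own pace and stop on an object; FORCE is the grip in N (left out, the last holds). Time passes only in rows, so rows that do not move let the fingers close. It gives the time, the measured TCP pose, the force and the opening at its end, in the units of the state.
- ctrl.get_state(): the state, without advancing time (a new reading comes with each control period).
- imaging.get_image(name): name is "side" or "top" or "wrist"; returns a dict with "frame" (400x640x3 uint8, red, green, blue), "intrinsics" (3x3 intrinsics, pixels), "pose" (4x4, takes a point from camera to world coordinates). Camera axes: x right, y down, z forward; pixel columns grow to the right and rows downward; lengths in m; the calibration is good to about 2 mm. The wrist camera is an equidistant fisheye: a pixel r from the principal point sees the ray r / f radians off the axis. A picture is of the moment at which its call begins. There is no depth.
- close_job(): hands the job in, once; it reports no verdict.
Trained networks look in the newest picture that a camera, given by its name, has taken for a name from the list of things; names that differ only in an ending like _2 or _b are one class to them, and where a whole thing is asked for, a point or a joint stands for the part that bears it (a point fixed in the world has none). Each returns a list of dicts, best first, with "conf" (0 to 1); they miss things now and then, are a little off and sometimes report something else, mostly with a low value. They report only what shows in the picture. A call takes as long as a camera call. They do not tell look-alikes from the thing itself.
- finder.trace(label, camera): "region" (400x640 bool, what is visible of it) and "point" ([row, column] as shares, 0 to 1, of the picture: columns of its width, rows of its height, amid what is visible of it).
- finder.spot_point(label, camera): "point" ([row, column] as shares, 0 to 1, of the picture: columns of its width, rows of its height: a listed point, or the origin of a listed thing).
The state is a dict: "time": time; "joint_positions": joint angles; "qd": joint speeds; "joint_torque": joint torques, N m; "position": TCP position; "tool_rot": TCP orientation; "ft_force": force on the tool from outside, world axes, zero at the start; "torque": the same for the moment, N m; "grip_width": opening from 0.0 (shut) to 1.0 (fully open).
Only numpy, scipy, OpenCV 4.12 (cv2) and the standard library are available. Lean on these libraries where they do the work, as an engineer would, in place of code of your own. Each camera call takes 0.05 s, during which the arm holds its last target. There are 200 camera calls.

TASK

One of the two framed fossil mounts in the specimen tray lies face down, with its cork back showing. Lay it flat and square on the level leaf of the turn-over chute, let go, then swing the leaf up past upright so that the mount tips over the hinge, slides down the ramp and comes to rest fossil side up on the flat landing; lay the leaf back down. Leave the other mount where it is.

Things in the scene. Friction and masses are not known exactly. Their poses are not given: they have to be found in the camera images.
- mount_center (a point): centre of the face-down mount: a black frame 56 mm (its x) by 80 mm (its y), 12 mm thick, about 70 g, plain cork on its back, a recessed spiral fossil in plaster on its face. Its z axis points out of the cork back: z up = still face down, z down = turned fossil side up. It lies on the tray floor, its centre 6 mm above it. A half turn about z is equivalent.
- other_center (a point): centre of the second mount, the same frame lying fossil side up in the same tray; leave it alone
- tray: fixed white card tray, 250 mm (x) by 190 mm (y), walls 18 mm high and 4 mm thick, floor 4 mm thick; origin at the centre of its underside; a stone chip and a shard, under 15 mm high, also lie in it along its +y side
- chute: fixed turn-over chute, origin at table height below the hinge. Along its y: leaf (0 to +102 mm) and its bar, hinge (0), smooth steel ramp (38 then 19 degrees, -12 to -121), flat landing with end wall (-121 to -225). Ramp and landing are 94 mm wide between side walls standing about 22 mm high; hinge cheeks at x +-58 mm rise to 90 mm.
- hinge (a point): centre of the hinge line, which runs along the chute's x axis, 86 mm above the table
- bed (a point): middle of the leaf's top, 50 mm from the hinge. The leaf: aluminium plate 104 mm wide (chute x), 102 mm long (chute y), top level with the hinge axis, no side rails; a 9 mm high toe lip across its hinge edge (its face on the hinge line) catches the mount as the leaf tilts. Lay the mount with its 80 mm side along the leaf, whole between lip and free edge.
- bar (a point): middle of the leaf's pull bar: a round steel bar 10 mm thick, 80 mm long, parallel to the hinge, 140 mm from the hinge and 2 mm below the leaf's top plane; it stands 33 mm clear of the leaf's free edge on two thin stems at its ends
- leaf (a joint): leaf angle in rad: 0 = down and level, 1.57 = upright, 2.0 = stop. The bar goes up and over towards the ramp (-y of the chute). Light (150 g), slightly damped: let go before upright it sinks back down by itself; past upright it stays up until brought back. The mount tips off a little past upright.
- landing (a point): middle of the flat landing's floor, 5 mm above the table; the landing is 104 mm long (chute y) and 94 mm wide
Not all that is in view belongs to the job. Leave any pink or purple look-alike of the part that bears mount_center alone.

How it is judged:
On the way, in this order (a step that is already met when the one before it is completed fails the run):
1. the face-down mount lies flat, square and released on the level leaf (y of mount_center in the frame of chute between 0.034 and 0.07 m and x of mount_center in the frame of chute between -0.025 and 0.025 m and height (world z) of mount_center between 0.088 and 0.097 m and angle between mount_center's own z axis and vertical below 0.1 rad and value of joint leaf below 0.1 rad and contact force between mount and the fingers below 0.05 N and angle between the y axis of mount_center and the y axis of chute, either way round below 0.3 rad), for 0.2 s.
2. the leaf is swung up past upright (value of joint leaf above 1.58 rad).
3. the mount comes to rest fossil side up on the landing (angle between mount_center's own z axis and vertical above 3 rad and height (world z) of mount_center below 0.02 m and y of mount_center in the frame of landing between -0.055 and 0.03 m and x of mount_center in the frame of landing between -0.04 and 0.04 m and linear speed of mount below 0.02 m/s), for 0.2 s.
At the end, for the whole second after the job is handed in: The mount rests fossil side up (within 8 degrees of flat) on the flat landing of the chute, still, the leaf is back down (under 0.12 rad) and the other mount is within 20 mm of where it lay (all of step 3 and value of joint leaf below 0.12 rad and distance of other_center from where it was at the start of the episode below 0.02 m); the robot touches nothing.
It fails at once if the other mount is moved by more than 20 mm (distance of other_center from where it was at the start of the episode above 0.02 m).
It also fails if it takes over 67 s, if anything falls off the work surface, if the arm or the gripper's body presses on something with over 40 N, if the wrist force passes 120 N, or if a joint passes its speed limit or range.

## Working session

There is one attempt and no reset: what is moved stays moved. The work goes in short steps, Python scripts to look and compute and a shell command to move; the robot and the scene stay as the last step left them, time stands still between calls to the robot, and variables do not carry over. Pictures are saved under pics/ and viewed, about 8 in all and at most 12, crops included, and the job is handed in when it is done.

```bash
mkdir -p pics; cat > h.py <<'E'
import numpy as np, cv2
from bench import ctrl, imaging, finder
from scipy.spatial.transform import Rotation as R
def ray(im,uv,fish=False):
    K=np.array(im["intrinsics"]);T=np.array(im["pose"])
    x=(uv[0]-K[0,2])/K[0,0];y=(uv[1]-K[1,2])/K[1,1]
    if fish:
        r=np.hypot(x,y);s=np.sin(r)/r if r>1e-9 else 1
        d=np.array([x*s,y*s,np.cos(r)])
    else: d=np.array([x,y,1.])
    return T[:3,3],T[:3,:3]@d
def at_z(im,uv,z,fish=False):
    o,d=ray(im,uv,fish); return o+d*(z-o[2])/d[2]
def px(p): return (p[1]*640,p[0]*400)
def save(im,n,crop=None,s=1):
    f=cv2.cvtColor(np.array(im["frame"]),cv2.COLOR_RGB2BGR)
    if crop: f=f[crop[0]:crop[1],crop[2]:crop[3]]
    cv2.imwrite("pics/"+n,cv2.resize(f,None,fx=s,fy=s,interpolation=cv2.INTER_CUBIC))
E
python3 - <<'E'
from h import *
s=ctrl.get_state();print(s["time"],s["position"],s["tool_rot"])
fr=[]
Z=dict(mount_center=.010,other_center=.010,tray=0,chute=0,hinge=.086,bed=.086,bar=.084,landing=.005)
for c in("top","side"):
    im=imaging.get_image(c);fr.append(im)
    print(c,np.round(im["pose"],3).tolist())
    save(im,c+"0.png",s=1.25)
    for n,z in Z.items():
        for d in finder.spot_point(n,c)[:3]:
            print(n,round(d["conf"],2),np.round(px(d["point"])),np.round(at_z(im,px(d["point"]),z),4))
E
```

```text
0.0 [ 0.28055587 -0.58576699  0.24348559] [-3.06174798e+00 -6.95626899e-01  8.46610727e-04]
top [[-0.007, -0.998, 0.066, 0.349], [-1.0, 0.007, 0.006, 0.077], [-0.006, -0.066, -0.998, 1.436], [0.0, 0.0, 0.0, 1.0]]
mount_center 0.94 [238. 259.] [0.2611 0.3372 0.01  ]
mount_center 0.77 [189. 213.] [0.4021 0.4851 0.01  ]
mount_center 0.73 [317. 190.] [0.4692 0.0954 0.01  ]
other_center 0.96 [263. 166.] [0.5456 0.2598 0.01  ]
tray 0.93 [258. 183.] [0.492  0.2762 0.    ]
tray 0.18 [372. 154.] [ 0.5798 -0.0741  0.    ]
chute 0.96 [382. 160.] [ 0.5609 -0.1049  0.    ]
hinge 0.89 [387. 153.] [ 0.5695 -0.1077  0.086 ]
bed 0.84 [372. 157.] [ 0.5582 -0.0647  0.086 ]
bar 0.82 [340. 155.] [0.5653 0.0288 0.084 ]
landing 0.73 [437. 166.] [ 0.5427 -0.273   0.005 ]
side [[-0.998, -0.035, 0.047, 0.412], [-0.058, 0.513, -0.856, 1.009], [0.006, -0.858, -0.514, 0.625], [0.0, 0.0, 0.0, 1.0]]
mount_center 0.92 [327. 252.] [0.4356 0.2629 0.01  ]
mount_center 0.82 [319. 219.] [0.4641 0.1135 0.01  ]
mount_center 0.77 [336. 323.] [0.4065 0.4883 0.01  ]
other_center 0.93 [288. 250.] [0.5384 0.2614 0.01  ]
other_center 0.51 [291. 173.] [ 0.5865 -0.1807  0.01  ]
tray 0.82 [306. 261.] [0.4878 0.2896 0.    ]
chute 0.86 [295. 183.] [ 0.5626 -0.1198  0.    ]
hinge 0.69 [295. 165.] [ 0.557 -0.088  0.086]
hinge 0.43 [294. 183.] [0.5462 0.0358 0.086 ]
bed 0.78 [291. 172.] [ 0.565  -0.0402  0.086 ]
bed 0.74 [309. 263.] [0.4705 0.3921 0.086 ]
bed 0.39 [288. 249.] [0.5226 0.3485 0.086 ]
bar 0.9 [284. 182.] [0.5783 0.0272 0.084 ]
bar 0.65 [286. 250.] [0.5262 0.3498 0.084 ]
landing 0.78 [302. 161.] [ 0.5566 -0.2903  0.005 ]
```

```bash
python3 - <<'E'
import cv2
a=cv2.imread("pics/top0.png");b=cv2.imread("pics/side0.png")
a=a[120:400,180:620]; b=b[160:440,280:560]
cv2.imwrite("pics/ab.png",cv2.hconcat([cv2.resize(a,(480,305)),cv2.resize(b,(305,305))]))
a=cv2.imread("pics/top0.png")[130:360,200:600];cv2.imwrite("pics/a.png",cv2.resize(a,None,fx=2,fy=2,interpolation=cv2.INTER_CUBIC))
E
```

```text
(no output)
```

View pics/a.png

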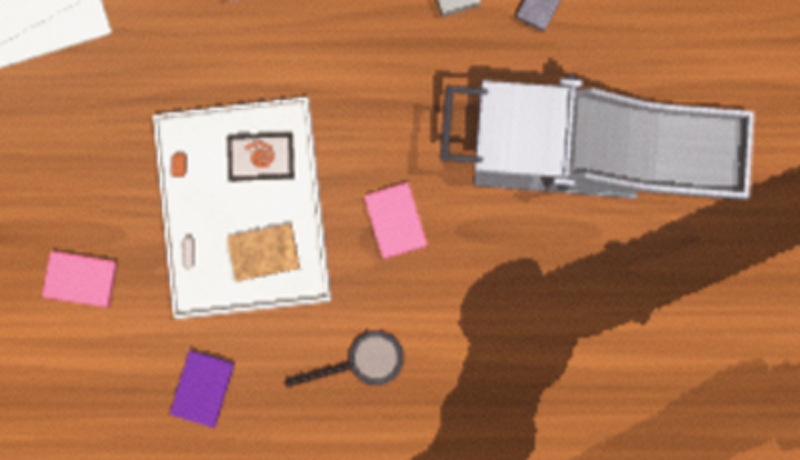

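View pics/side0.png

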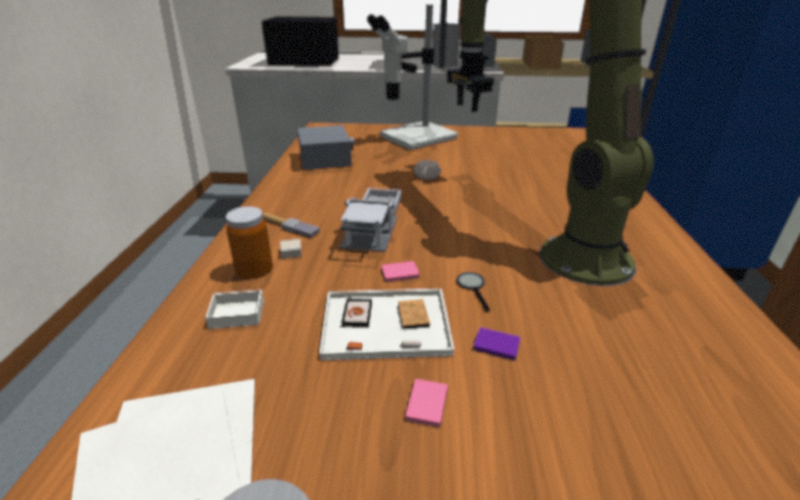

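The cork-backed mount (crop px 264,251) is the target. The fossil-up one (260,155) must be left alone, and the pink and purple blocks are decoys. The chute is at upper right. The leaf with its bar points to image left (+y) and the landing is at image right. Next I get yaws from the masks.

```bash
cat >> h.py <<'E'
def rect(im,mask,z,fish=False):
    c=max(cv2.findContours(mask.astype(np.uint8),cv2.RETR_EXTERNAL,cv2.CHAIN_APPROX_NONE)[0],key=cv2.contourArea)
    w=np.array([at_z(im,p,z,fish)[:2] for p in c[:,0,:]])*1000
    (cx,cy),(a,b),ang=cv2.minAreaRect(w.astype(np.float32))
    if a>b: ang+=90; a,b=b,a   # angle of short side
    return np.round([cx,cy,a,b,(ang+90)%180-90],1)   # short-side direction deg from world x
def pose():
    s=ctrl.get_state();return np.array(s["position"]),R.from_rotvec(s["tool_rot"])
def plan(tp,jaw,tilt=None):
    "tool-down target: TCP tp, jaw line (tool y) along world angle jaw (deg, mod 180). Turn then shift"
    p,r=pose();best=None
    for k in(0,180):
        a=np.radians(jaw+k);y=np.array([np.cos(a),np.sin(a),0]);z=np.array([0,0,-1.])
        t=R.from_matrix(np.c_[np.cross(y,z),y,z]);d=(r.inv()*t).as_rotvec(degrees=True)
        if best is None or np.linalg.norm(d)<np.linalg.norm(best[0]):best=(d,t)
    d,t=best
    print("turn",np.round(d,2),"then cm",np.round(t.inv().apply(np.array(tp)-p)*100,2),
      "| noturn cm",np.round(r.inv().apply(np.array(tp)-p)*100,2),"q",np.round(ctrl.get_state()["joint_positions"],2))
E
python3 - <<'E'
from h import *
p,r=pose();print(np.round(r.as_matrix(),3).tolist())
im=imaging.get_image("top")
for n,z in(("mount_center",.016),("other_center",.016),("bed",.086),("leaf",.086),("landing",.02),("tray",.018),("chute",.05)):
    for d in finder.trace(n,"top")[:4]: print(n,round(d["conf"],2),np.round(px(d["point"])),d["region"].sum(),rect(im,d["region"],z))
plan([.57,-.28,.28],0);plan([.54,.1,.28],0);plan([.4356,.2629,.2],-8)
E
```

```text
[[0.902, 0.432, 0.0], [0.432, -0.902, -0.0], [-0.0, 0.0, -1.0]]
mount_center 0.81 [237. 260.] 457 [264.5 327.3  54.5  77.1  73.1]
mount_center 0.78 [266. 205.] 474 [426.5 254.6  56.   80.1  10.9]
mount_center 0.7 [190. 215.] 499 [395.7 477.2  55.9  82.5  -9.3]
mount_center 0.59 [317. 191.] 472 [465.1  94.4  56.3  80.3 -74.4]
other_center 0.83 [260. 172.] 465 [ 5.438e+02  2.574e+02  5.520e+01  7.960e+01 -4.000e-01]
bed 0.71 [369. 155.] 1474 [566.2 -35.2 104.5 152.5  -4.8]
landing 0.58 [399. 161.] 4476 [ 564.5 -150.7  142.6  375.6   -5. ]
tray 0.66 [254. 187.] 3977 [481.1 280.4 192.8 250.3 -84.2]
chute 0.83 [399. 163.] 4464 [ 559.8 -145.9  140.1  367.7   -4.9]
turn [ 0.00e+00  1.00e-02 -6.44e+01] then cm [30.62 28.91 -3.54] | noturn cm [ 39.31 -15.12  -3.54] q [ 1.14  0.32 -0.07  1.45  0.02  1.37 -0.06]
turn [ 0.00e+00  1.00e-02 -6.44e+01] then cm [68.62 25.91 -3.54] | noturn cm [ 53.02 -50.68  -3.55] q [ 1.14  0.32 -0.07  1.45  0.02  1.37 -0.06]
turn [ 1.00e-02  1.00e-02 -5.64e+01] then cm [86.24  3.5   4.46] | noturn cm [ 50.65 -69.89   4.45] q [ 1.14  0.32 -0.07  1.45  0.02  1.37 -0.06]
```

```bash
python3 -m jog '[[[3.28,-1.26,-0.3,0,0,0,7.2],[3.28,-1.26,-0.3,0,0,0,7.2],[3.28,-1.26,-0.3,0,0,0,7.2],[3.28,-1.26,-0.3,0,0,0,7.2],[3.28,-1.26,-0.3,0,0,0,7.2],[3.28,-1.26,-0.3,0,0,0,7.2],[3.28,-1.26,-0.3,0,0,0,7.2],[3.28,-1.26,-0.3,0,0,0,7.2],[3.28,-1.26,-0.3,0,0,0,7.2],[3.28,-1.26,-0.3,0,0,0,7.2],[3.28,-1.26,-0.3,0,0,0,7.2],[3.28,-1.26,-0.3,0,0,0,7.2]]]'
python3 -m jog '[[[0,0,0,0,0,-7.5,7.2],[0,0,0,0,0,-7.5,7.2],[0,0,0,0,0,-7.5,7.2],[0,0,0,0,0,-7.5,7.2],[0,0,0,0,0,-7.5,7.2],[0,0,0,0,0,-7.5,7.2],[0,0,0,0,0,-7.5,7.2],[0,0,0,0,0,-7.5,7.2],[0,0,0,0,0,-7.5,7.2],[0,0,0,0,0,-7.5,7.2],[0,0,0,0,0,0,7.2]]]'
python3 -c "
from h import *
plan([.56,.0,.28],11);plan([.43,.255,.2],11)"
```

```text
time: 2.5
position: [0.5713, -0.2787, 0.2809]
tool_rot: [3.063, 0.696, 0.0]
ft_force: [0.0, -0.7, -0.4]
grip_width: 0.827
time: 3.6
position: [0.5704, -0.2799, 0.2806]
tool_rot: [2.007, 2.417, 0.0]
ft_force: [0.4, 1.1, 0.1]
grip_width: 0.827
turn [ 0.   -0.   -0.39] then cm [27.67  4.32  0.06] | noturn cm [27.7   4.13  0.06] q [ 0.78  0.31 -0.47  1.42  0.14  1.44  0.5 ]
turn [ 0.   -0.   -0.39] then cm [55.19 -3.58  8.06] | noturn cm [55.16 -3.95  8.06] q [ 0.78  0.31 -0.47  1.42  0.14  1.44  0.5 ]
```

```bash
python3 -m jog '[[[3.46,0.52,0,0,0,0,7.2],[3.46,0.52,0,0,0,0,7.2],[3.46,0.52,0,0,0,0,7.2],[3.46,0.52,0,0,0,0,7.2],[3.46,0.52,0,0,0,0,7.2],[3.46,0.52,0,0,0,0,7.2],[3.46,0.52,0,0,0,0,7.2],[3.46,0.52,0,0,0,0,7.2],[0,0,0,0,0,0,7.2],[0,0,0,0,0,0,7.2]]]'
python3 -c "
from h import *
im=imaging.get_image('wrist');save(im,'w1.png',s=1.25)
print(np.round(im['pose'],3).tolist())
for n,z in dict(hinge=.086,bed=.086,bar=.084,landing=.005,chute=0).items():
  for d in finder.spot_point(n,'wrist')[:2]: print(n,round(d['conf'],2),np.round(px(d['point'])),np.round(at_z(im,px(d['point']),z,1),4))
for n,z in (('leaf',.086),('bed',.086),('bar',.084)):
  for d in finder.trace(n,'wrist')[:2]: print(n,round(d['conf'],2),rect(im,d['region'],z,1))
plan([.45,.255,.2],11)"
```

```text
time: 4.6
position: [0.5604, 0.0008, 0.2808]
tool_rot: [2.006, 2.416, -0.0]
ft_force: [0.2, 0.4, -0.2]
grip_width: 0.829
[[0.983, 0.178, 0.049, 0.547], [0.185, -0.95, -0.253, 0.069], [0.001, 0.257, -0.966, 0.42], [0.0, 0.0, 0.0, 1.0]]
hinge 0.67 [305. 269.] [ 0.5632 -0.1022  0.086 ]
bed 0.65 [318. 235.] [ 0.5699 -0.0563  0.086 ]
bar 0.66 [341. 161.] [0.5791 0.0317 0.084 ]
bar 0.43 [306. 243.] [ 0.558  -0.0688  0.084 ]
chute 0.73 [304. 244.] [ 0.5589 -0.1058  0.    ]
chute 0.59 [316. 232.] [ 0.5726 -0.0842  0.    ]
bed 0.75 [568.4 -30.4 105.9 140.3  -4.7]
bar 0.8 [568.6 -29.7 105.4 140.1  -4.5]
turn [-0.01  0.   -0.47] then cm [27.2  -5.96  8.05] | noturn cm [27.15 -6.19  8.05] q [ 0.53  0.16 -0.64  1.6   0.1   1.41  0.06]
```

View pics/w1.png

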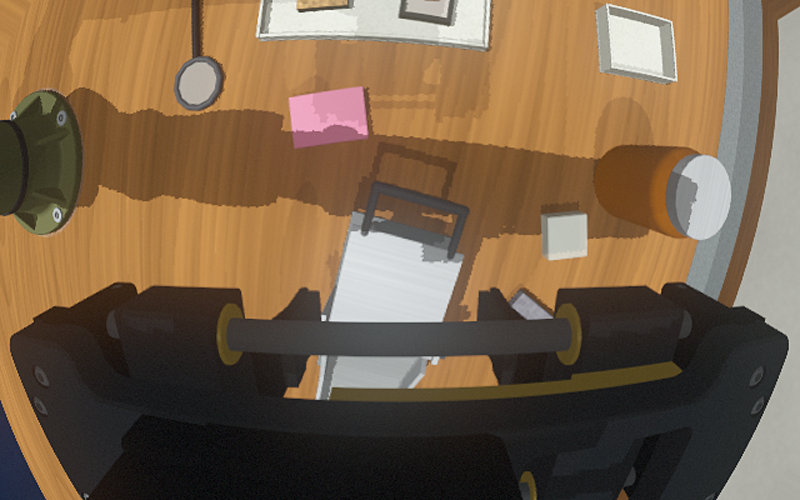

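The leaf and bar show clearly: the bar runs from px (373,184) to (467,208) and the free leaf corners are at (352,213) and (463,262). Next I go to the mount.

```bash
python3 -m jog '[[[3.4,-0.77,1,0,0,0,7.2],[3.4,-0.77,1,0,0,0,7.2],[3.4,-0.77,1,0,0,0,7.2],[3.4,-0.77,1,0,0,0,7.2],[3.4,-0.77,1,0,0,0,7.2],[3.4,-0.77,1,0,0,0,7.2],[3.4,-0.77,1,0,0,0,7.2],[3.4,-0.77,1,0,0,0,7.2],[0,0,0,0,0,0,7.2],[0,0,0,0,0,0,7.2]]]'
python3 -c "
from h import *
im=imaging.get_image('wrist');save(im,'w2.png',s=1.25)
for n in ('mount_center','other_center'):
  for d in finder.trace(n,'wrist')[:4]: print(n,round(d['conf'],2),np.round(px(d['point'])*np.array(1.25)),d['region'].sum(),rect(im,d['region'],.016,1))
  for d in finder.spot_point(n,'wrist')[:4]: print(n,round(d['conf'],2),np.round(px(d['point'])*np.array(1.25)),at_z(im,px(d['point']),.01,1))
"
```

```text
time: 6.05
position: [0.4494, 0.2565, 0.2004]
tool_rot: [2.004, 2.419, -0.001]
ft_force: [0.9, -0.7, 0.7]
grip_width: 0.829
mount_center 0.92 [385. 377.] 1275 [460.6 117.5  32.7  78.  -78.9]
mount_center 0.89 [217. 122.] 3077 [268.9 330.   56.2  83.8  72.4]
mount_center 0.85 [377. 231.] 3944 [428.3 256.6  58.5  82.8  12.2]
mount_center 0.77 [382.   9.] 877 [396.8 442.   26.6  59.3 -80.6]
mount_center 0.91 [216. 124.] [0.26821867 0.32722528 0.01      ]
mount_center 0.73 [391. 389.] [0.47235124 0.09742547 0.01      ]
mount_center 0.62 [379. 232.] [0.43283807 0.25516638 0.01      ]
other_center 0.91 [505. 250.] 3298 [544.2 260.6  57.6  79.9   2.9]
other_center 0.9 [506. 250.] [0.54780064 0.26071548 0.01      ]
```

View pics/w2.png

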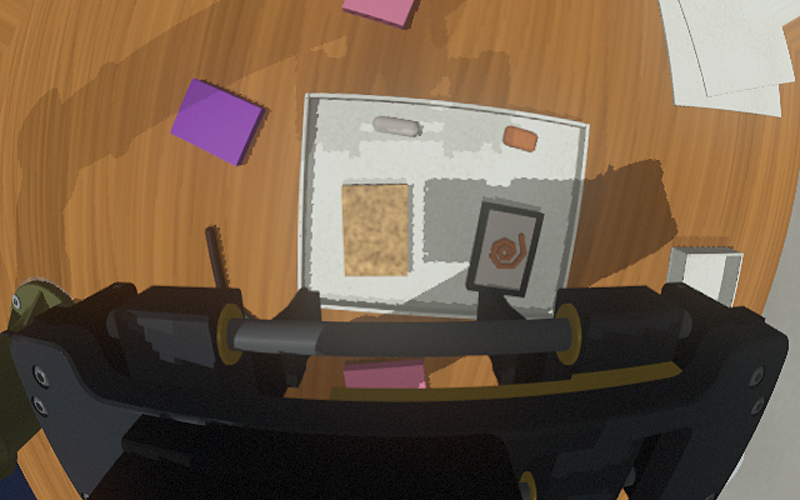

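The cork mount is at px (377,231). From the mask it is at (0.4285, 0.256) with yaw 12°, and its size fits. The fingers clear the other mount and the tray wall.

```bash
python3 -c "
from h import *
plan([.4285,.256,.028],12)"
```

```text
turn [ 0.02  0.02 -1.54] then cm [ 0.58 -2.15 17.27] | noturn cm [ 0.53 -2.17 17.27] q [ 0.23  0.13 -0.85  1.81  0.11  1.24 -0.47]
```

```bash
python3 -m jog '[[[0.14,-0.54,0,0,0,-0.5,7.2],[0.14,-0.54,2,0,0,-0.5,7.2],[0.14,-0.54,3,0,0,-0.5,7.2],[0.14,-0.54,3,0,0,0,7.2],[0,0,3,0,0,0,7.2],[0,0,2.5,0,0,0,7.2],[0,0,1.5,0,0,0,7.2],[0,0,1.2,0,0,0,7.2],[0,0,0.7,0,0,0,7.2],[0,0,0.37,0,0,0,7.2],[0,0,0,0,0,0,7.2]]]'
```

```text
time: 7.4
position: [0.4278, 0.2573, 0.028]
tool_rot: [1.975, 2.443, 0.0]
ft_force: [1.6, -0.1, -0.3]
grip_width: 0.829
```

```bash
python3 -m jog '[[[0,0,0,0,0,0,5],[0,0,0,0,0,0,5],[0,0,0,0,0,0,5],[0,0,0,0,0,0,5],[0,0,0,0,0,0,5],[0,0,0,0,0,0,5],[0,0,0,0,0,0,5]]]' 20
python3 -m jog '[[[0,0,-1,0,0,0,5],[0,0,-2,0,0,0,5],[0,0,-4,0,0,0,5],[0,0,-4,0,0,0,5],[0,0,-4,0,0,0,5],[0,0,-2,0,0,0,5],[0,0,0,0,0,0,5]]]'
python3 -c "
from h import *
plan([.50,.1,.2],-5);plan([.566,-.055,.2],-5)
im=imaging.get_image('side')
for d in finder.trace('mount_center','side')[:5]: print(round(d['conf'],2),np.round(px(d['point'])*np.array(1.25)))
im=imaging.get_image('wrist');save(im,'w3.png',s=1.25)
"
```

```text
time: 8.1
position: [0.428, 0.2574, 0.0283]
tool_rot: [1.975, 2.443, 0.001]
ft_force: [-0.3, -0.7, 5.2]
grip_width: 0.64
time: 8.8
position: [0.4291, 0.2584, 0.2012]
tool_rot: [1.973, 2.44, 0.008]
ft_force: [0.1, -0.6, -0.3]
grip_width: 0.641
turn [ 0.35 -0.07 17.1 ] then cm [-15.16   8.45   0.12] | noturn cm [-16.97   3.61   0.14] q [ 0.26  0.08 -0.88  1.85  0.07  1.23 -0.43]
turn [ 0.35 -0.07 17.1 ] then cm [-30.02  16.37   0.12] | noturn cm [-33.51   6.82   0.15] q [ 0.26  0.08 -0.88  1.85  0.07  1.23 -0.43]
0.81 [498. 341.]
0.72 [412. 245.]
0.66 [420. 404.]
0.2 [360. 228.]
```

```bash
python3 -m jog '[[[0,0,0,0,0,6,5],[0,0,0,0,0,6,5],[0,0,0,0,0,5.1,5],[-3.3,1.8,0,0,0,0,5],[-3.3,1.8,0,0,0,0,5],[-3.3,1.8,0,0,0,0,5],[-3.3,1.8,0,0,0,0,5],[-3.3,1.8,0,0,0,0,5],[-3.3,1.8,0,0,0,0,5],[-3.3,1.8,0,0,0,0,5],[-3.3,1.8,0,0,0,0,5]]]'
python3 -m jog '[[[-3.6,2.0,0,0,0,0,5],[0,0,0,0,0,0,5],[0,0,0,0,0,0,5]]]'
python3 -c "
from h import *
im=imaging.get_image('wrist');save(im,'w4.png',s=1.25)
p,r=pose()
for n,z in (('leaf',.086),('bed',.086),('bar',.084),('mount_center',p[2]-.012)):
  for d in finder.trace(n,'wrist')[:3]: print(n,round(d['conf'],2),d['region'].sum(),np.round(px(d['point'])*np.array(1.25)),rect(im,d['region'],z,1))
for n,z in dict(hinge=.086,bed=.086,bar=.084,mount_center=p[2]-.018).items():
  for d in finder.spot_point(n,'wrist')[:2]: print(n,round(d['conf'],2),np.round(px(d['point'])*np.array(1.25)),np.round(at_z(im,px(d['point']),z,1),4))
"
```

```text
time: 10.05
position: [0.5473, -0.0197, 0.1957]
tool_rot: [-2.314, -2.121, 0.004]
ft_force: [0.3, 0.3, -0.1]
grip_width: 0.643
time: 10.35
position: [0.5638, -0.0567, 0.1955]
tool_rot: [-2.316, -2.117, 0.003]
ft_force: [0.0, 0.9, -1.3]
grip_width: 0.645
leaf 0.63 7239 [407. 193.] [569.4 -19.3 104.1 116.3  -5.2]
bed 0.59 7828 [406. 196.] [569.7 -19.2 106.  117.8  -5.5]
bar 0.84 7632 [406. 197.] [569.2 -20.  105.  118.4  -5. ]
mount_center 0.77 3532 [274.  77.] [522.5  50.2  27.5  38.1 -72.7]
mount_center 0.67 10466 [397. 288.] [565.7 -36.5  41.7  55.4  84. ]
bar 0.71 [405. 120.] [0.5757 0.0336 0.084 ]
mount_center 0.68 [276.  74.] [0.5225 0.0519 0.178 ]
mount_center 0.6 [399. 316.] [ 0.5641 -0.0575  0.178 ]
```

View pics/w4.png

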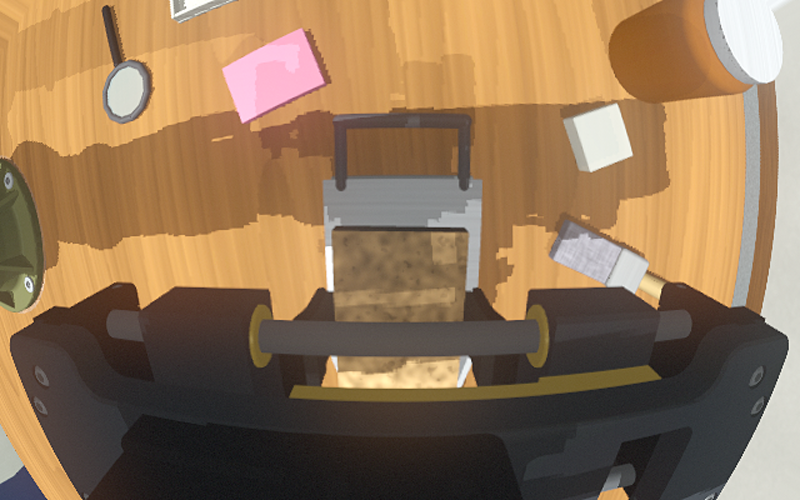

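The mount is held square at px (399,295), with the leaf and bar straight ahead. Mount front edge (y≈-16) and grasp agree. Now I lower it.

```bash
python3 -c "
from h import *
plan([.5665,-.0545,.115],-5.2)"
```

```text
turn [0.01 0.02 0.25] then cm [0.11 0.17 8.3 ] | noturn cm [0.11 0.17 8.3 ] q [ 0.57  0.22 -0.59  1.71  0.13  1.25 -0.13]
```

```bash
python3 -m jog '[[[0.1,0.17,0,0,0,0.25,5],[0,0,2,0,0,0,5],[0,0,2.5,0,0,0,5],[0,0,2,0,0,0,5],[0,0,1,0,0,0,5],[0,0,0.5,0,0,0,5],[0,0,0,0,0,0,5],[0,0,0,0,0,0,5]]]'
python3 -c "
from h import *
plan([.5665,-.0545,.1105],-5.2)"
```

```text
time: 11.6
position: [0.5673, -0.055, 0.1188]
tool_rot: [2.32, 2.117, 0.002]
ft_force: [-0.8, -0.5, -0.7]
grip_width: 0.645
turn [ 0.09  0.   -0.05] then cm [ 0.05 -0.09  0.83] | noturn cm [ 0.05 -0.09  0.83] q [ 0.55  0.3  -0.58  1.79  0.18  1.11 -0.18]
```

```bash
python3 -m jog '[[[0,0,0.4,0,0,0,5],[0,0,0.3,0,0,0,5],[0,0,0.1,0,0,0,5],[0,0,0,0,0,0,5],[0,0,0,0,0,0,5]]]'
```

```text
time: 12.1
position: [0.5668, -0.0552, 0.1103]
tool_rot: [2.32, 2.117, 0.0]
ft_force: [-1.2, -0.5, 3.8]
grip_width: 0.641
```

```bash
python3 -m jog '[[[0,0,0,0,0,0,6],[0,0,0,0,0,0,6.6],[0,0,0,0,0,0,7.4],[0,0,0,0,0,0,7.4],[0,0,-1,0,0,0,7.4],[0,0,-2,0,0,0,7.4],[0,0,-3,0,0,0,7.4],[0,0,-4,0,0,0,7.4],[0,0,-4,0,0,0,5],[0,0,0,0,0,0,5],[0,0,0,0,0,0,4]]]'
python3 -c "
from h import *
im=imaging.get_image('wrist');save(im,'w5.png',s=1.25)
for n,z in (('leaf',.086),('bar',.084),('mount_center',.098)):
  for d in finder.trace(n,'wrist')[:2]: print(n,round(d['conf'],2),d['region'].sum(),rect(im,d['region'],z,1))
for d in finder.spot_point('bar','wrist')[:2]: print(round(d['conf'],2),np.round(at_z(im,px(d['point']),.084,1),4))
im=imaging.get_image('top')
for n,z in (('leaf',.086),('mount_center',.098)):
  for d in finder.trace(n,'top')[:5]: print(n,round(d['conf'],2),d['region'].sum(),rect(im,d['region'],z))
plan([.574,.034,.2],85)"
```

```text
time: 13.2
position: [0.5672, -0.055, 0.2515]
tool_rot: [2.319, 2.116, 0.002]
ft_force: [-0.4, -0.7, -1.3]
grip_width: 0.66
leaf 0.76 7442 [568.  -37.  104.8 152.2  -5. ]
bar 0.75 7524 [567.7 -37.1 105.5 154.2  -4.7]
mount_center 0.96 4592 [566.8 -56.1  55.6  81.3  -5.6]
mount_center 0.55 2654 [492.1  75.8  45.2  62.3 -73.4]
0.72 [0.5735 0.0325 0.084 ]
leaf 0.97 449 [570.    2.3  76.6 103.   84.8]
mount_center 0.92 510 [267.9 312.7  55.7  76.5  71.7]
mount_center 0.73 504 [393.  454.1  52.7  77.8  -9.3]
mount_center 0.69 503 [457.5  93.4  54.2  77.5 -73.8]
mount_center 0.55 122 [566.7 -26.2  20.6  56.1  85.7]
turn [-8.000e-02  6.000e-02  8.975e+01] then cm [-0.   -8.94  4.9 ] | noturn cm [ 8.94 -0.03  4.9 ] q [ 0.57  0.19 -0.59  1.63  0.11  1.35 -0.13]
```

View pics/w5.png

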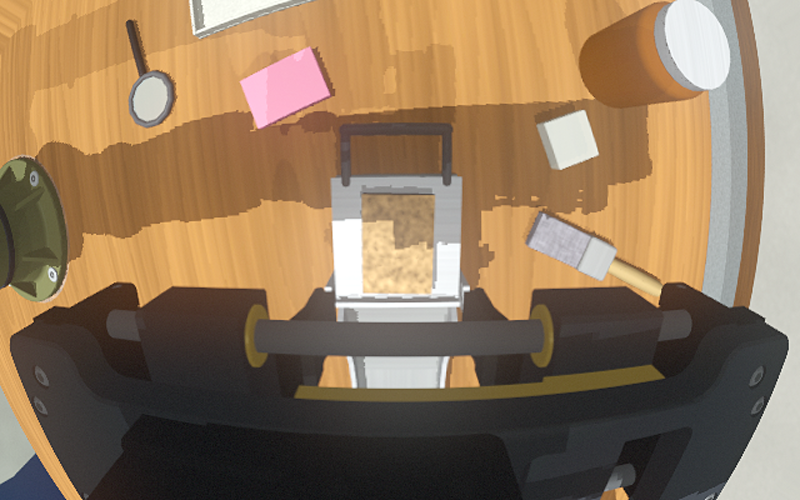

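The mount lies square and released at chute y≈50 mm, x≈0 mm. The bar is at px (395,130), which gives (0.574, 0.034). Now I turn the jaws across the bar.

```bash
python3 -m jog '[[[0,0,0,0,0,8.16,2.8],[0,0,0,0,0,8.16,2.8],[0,0,0,0,0,8.16,2.8],[0,0,0,0,0,8.16,2.8],[0,0,0,0,0,8.16,2.8],[0,0,0,0,0,8.16,2.8],[0,0,0,0,0,8.16,2.8],[0,0,0,0,0,8.16,2.8],[0,0,0,0,0,8.16,2.8],[0,0,0,0,0,8.16,2.8],[0,0,0,0,0,8.16,2.8]]]'
python3 -m jog '[[[0,-4,0,0,0,0,2.8],[0,-4.9,1,0,0,0,2.8],[0,0,3.5,0,0,0,2.8],[0,0,0,0,0,0,2.8],[0,0,0,0,0,0,2.8]]]'
python3 -c "
from h import *
im=imaging.get_image('wrist');save(im,'w6.png',s=1.25)
for n,z in (('leaf',.086),('bar',.084),('mount_center',.098)):
  for d in finder.trace(n,'wrist')[:2]: print(n,round(d['conf'],2),d['region'].sum(),rect(im,d['region'],z,1))
for d in finder.spot_point('bar','wrist')[:2]: print(round(d['conf'],2),np.round(at_z(im,px(d['point']),.084,1),4))
plan([.574,.034,.087],85)"
```

```text
time: 14.7
position: [0.5665, -0.055, 0.2494]
tool_rot: [-3.138, 0.146, 0.001]
ft_force: [-0.8, -0.4, -0.1]
grip_width: 0.321
time: 15.2
position: [0.574, 0.0324, 0.2044]
tool_rot: [3.138, -0.139, -0.003]
ft_force: [0.4, -0.3, 1.2]
grip_width: 0.322
leaf 0.81 6543 [569.3 -38.2 101.2 154.1  -4.4]
bar 0.77 6495 [569.1 -38.6 101.  155.   -4.8]
mount_center 0.82 343 [494.6  57.   17.6  18.   -4.3]
mount_center 0.74 5145 [568.8 -55.7  55.9  82.6  -6. ]
0.58 [0.5735 0.0344 0.084 ]
turn [ 0.01 -0.13 -0.11] then cm [-0.13 -0.13 11.92] | noturn cm [-0.16 -0.13 11.92] q [ 0.34  0.22 -0.51  1.68  0.11  1.27 -1.85]
```

View pics/w6.png

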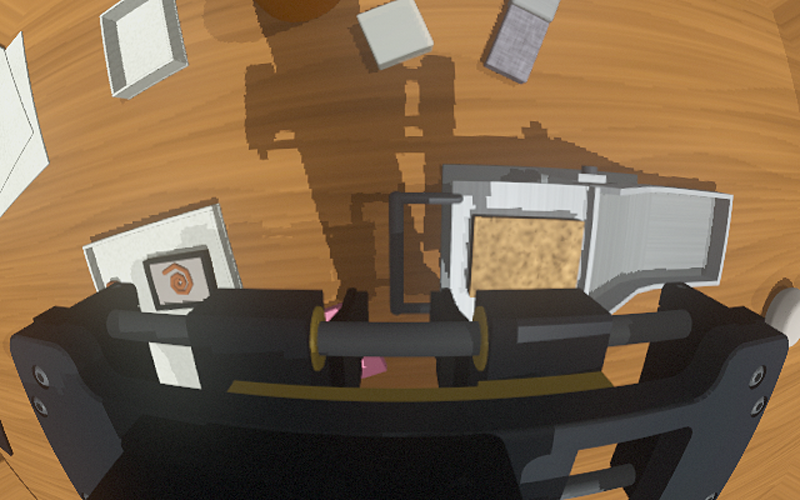

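The bar (px 398,255) lies between the fingers, with the leaf edge clear at px 440. I descend and grip it.

```bash
python3 -m jog '[[[-0.1,-0.13,2,0,0,0,2.8],[0,0,3,0,0,0,2.8],[0,0,3,0,0,0,2.8],[0,0,2,0,0,0,2.8],[0,0,1.3,0,0,0,2.8],[0,0,0.6,0,0,0,2.8],[0,0,0,0,0,0,2.8],[0,0,0,0,0,0,2.8]]]'
python3 -m jog '[[[0,0,0,0,0,0,0.6],[0,0,0,0,0,0,0.6],[0,0,0,0,0,0,0.6],[0,0,0,0,0,0,0.6],[0,0,0,0,0,0,0.6],[0,0,0,0,0,0,0.6],[0,0,0,0,0,0,0.6]]]' 10
python3 - <<'E'
from h import *
p,r=pose();print(p)
# arc: incremental rows in tool axes, tool kept down; start angle from bar 2mm below plane
d=np.array([np.sin(np.radians(5)),np.cos(np.radians(5)),0])
f=lambda t:d*(.140*np.cos(t)+.002*np.sin(t))+np.array([0,0,.140*np.sin(t)-.002*np.cos(t)])
T=np.radians(np.r_[0:116:5])
for a,b in zip(T[:-1],T[1:]): print(round(np.degrees(b)),np.round(r.inv().apply(f(b)-f(a))*100,2))
E
```

```text
time: 16.25
position: [0.5744, 0.035, 0.087]
tool_rot: [-3.139, 0.138, -0.003]
ft_force: [-0.6, 0.1, 1.0]
grip_width: 0.317
time: 16.95
position: [0.5737, 0.0343, 0.0862]
tool_rot: [3.138, -0.138, 0.001]
ft_force: [-0.2, -2.2, 3.6]
grip_width: 0.11
[0.57371849 0.03431668 0.08621301]
5 [ 0.    0.04 -1.22]
10 [ 0.    0.14 -1.21]
15 [ 0.    0.25 -1.2 ]
20 [ 0.    0.35 -1.17]
25 [ 0.    0.45 -1.13]
30 [ 0.    0.55 -1.09]
35 [ 0.    0.64 -1.04]
40 [ 0.    0.73 -0.98]
45 [ 0.    0.81 -0.91]
50 [ 0.    0.89 -0.84]
55 [ 0.    0.96 -0.76]
60 [ 0.    1.02 -0.67]
65 [ 0.    1.08 -0.58]
70 [ 0.    1.12 -0.48]
75 [ 0.    1.16 -0.38]
80 [ 0.    1.19 -0.28]
85 [ 0.    1.21 -0.18]
90 [ 0.    1.22 -0.07]
95 [0.   1.22 0.04]
100 [0.   1.21 0.14]
105 [0.   1.2  0.25]
110 [0.   1.17 0.35]
115 [0.   1.13 0.45]
```

```bash
python3 -m jog '[[[0,0.04,-1.22,0,0,0,0.6],[0,0.14,-1.21,0,0,0,0.6],[0,0.25,-1.2,0,0,0,0.6],[0,0.35,-1.17,0,0,0,0.6],[0,0.45,-1.13,0,0,0,0.6],[0,0.55,-1.09,0,0,0,0.6],[0,0.64,-1.04,0,0,0,0.6],[0,0.73,-0.98,0,0,0,0.6],[0,0.81,-0.91,0,0,0,0.6],[0,0,0,0,0,0,0.6]]]'
```

```text
time: 17.95
position: [0.5701, -0.0041, 0.1873]
tool_rot: [-3.137, 0.138, -0.001]
ft_force: [-0.7, 2.7, 2.0]
grip_width: 0.108
```

```bash
python3 -m jog '[[[0,0.89,-0.84,0,0,0,0.6],[0,0.96,-0.76,0,0,0,0.6],[0,1.02,-0.67,0,0,0,0.6],[0,1.08,-0.58,0,0,0,0.6],[0,1.12,-0.48,0,0,0,0.6],[0,1.16,-0.38,0,0,0,0.6],[0,1.19,-0.28,0,0,0,0.6],[0,0,0,0,0,0,0.6]]]'
python3 -c "
from h import *
im=imaging.get_image('side');save(im,'s7.png',crop=(130,220,230,350),s=5)"
```

```text
time: 18.75
position: [0.5636, -0.0806, 0.2269]
tool_rot: [3.137, -0.141, 0.002]
ft_force: [-1.8, 1.7, 6.3]
grip_width: 0.104
```

View pics/s7.png

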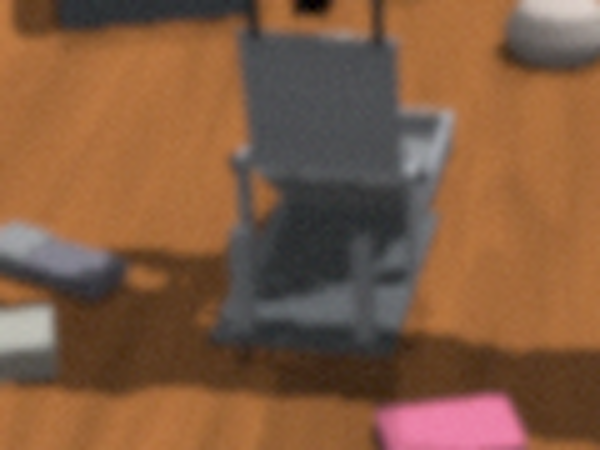

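The leaf is nearly upright, as expected. I continue slowly past upright.

```bash
python3 -m jog '[[[0,0.6,-0.05,0,0,0,0.6],[0,0.6,-0.05,0,0,0,0.6],[0,0.6,-0.02,0,0,0,0.6],[0,0.6,0,0,0,0,0.6],[0,0.6,0.02,0,0,0,0.6],[0,0.6,0.04,0,0,0,0.6],[0,0.6,0.08,0,0,0,0.6],[0,0.6,0.1,0,0,0,0.6],[0,0.6,0.13,0,0,0,0.6],[0,0.6,0.15,0,0,0,0.6],[0,0,0,0,0,0,0.6],[0,0,0,0,0,0,0.6]]]'
python3 -c "
from h import *
im=imaging.get_image('top')
for d in finder.trace('mount_center','top')[:5]: print(round(d['conf'],2),d['region'].sum(),rect(im,d['region'],.017))
for d in finder.spot_point('mount_center','top')[:5]: print(round(d['conf'],2),np.round(at_z(im,px(d['point']),.011),4))
im=imaging.get_image('wrist');save(im,'w7.png',s=1.25)"
```

```text
time: 20.0
position: [0.5584, -0.1404, 0.2224]
tool_rot: [3.136, -0.14, 0.002]
ft_force: [-0.9, -2.0, 6.6]
grip_width: 0.106
0.78 464 [396.  475.3  54.3  81.9  -7.9]
0.67 484 [464.8  93.   56.7  80.8 -75.1]
0.64 521 [263.6 328.3  58.5  81.5  73.6]
0.83 [0.2665 0.3274 0.011 ]
0.82 [0.3937 0.4806 0.011 ]
0.63 [0.4673 0.1051 0.011 ]
0.43 [ 0.5575 -0.2271  0.011 ]
```

View pics/w7.png

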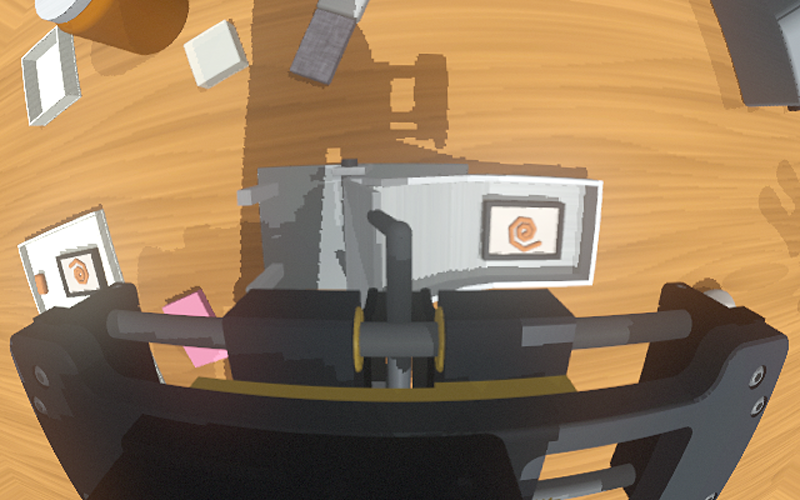

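The mount lies fossil side up on the landing at px (523,230). I check its position and whether it is still.

```bash
python3 -c "
from h import *
im=imaging.get_image('wrist')
c=np.array([[485,198],[563,203],[560,262],[485,257]])/1.25
w=np.array([at_z(im,p,.017,1) for p in c]);m=w.mean(0);print(m,np.linalg.norm(w-np.roll(w,1,0),axis=1))
for d in finder.trace('other_center','wrist')[:3]: print(round(d['conf'],2),d['region'].sum(),rect(im,d['region'],.017,1))
a=np.radians(5);X=np.array([np.cos(a),-np.sin(a)]);Y=np.array([np.sin(a),np.cos(a)])
h=np.array([.562,-.1055]);print('chute xy',(m[:2]-h)@X,(m[:2]-h)@Y)
p,r=pose();print(p)
"
```

```text
[ 0.54933097 -0.25973414  0.017     ] [0.05560894 0.07821027 0.05847904 0.07813128]
0.59 1256 [546.5 250.4  58.9  92.3   1.5]
chute xy 0.0008215730503881878 -0.15475141584071242
[ 0.55840856 -0.14013428  0.22248341]
```

The mount centre is about 18 mm on the ramp side of the landing centre, inside the 30 mm limit. Now I swing the leaf back along the arc.

```bash
python3 -m jog '[[[0,-1.2,-0.25,0,0,0,0.6],[0,-1.21,-0.14,0,0,0,0.6],[0,-1.22,-0.04,0,0,0,0.6],[0,-1.22,0.07,0,0,0,0.6],[0,-1.21,0.18,0,0,0,0.6],[0,-1.19,0.28,0,0,0,0.6],[0,-1.16,0.38,0,0,0,0.6],[0,-1.12,0.48,0,0,0,0.6],[0,-1.08,0.58,0,0,0,0.6],[0,-1.02,0.67,0,0,0,0.6],[0,-0.96,0.76,0,0,0,0.6],[0,-0.89,0.84,0,0,0,0.6]]]'
python3 -m jog '[[[0,-0.81,0.91,0,0,0,0.6],[0,-0.73,0.98,0,0,0,0.6],[0,-0.64,1.04,0,0,0,0.6],[0,-0.55,1.09,0,0,0,0.6],[0,-0.45,1.13,0,0,0,0.6],[0,-0.35,1.17,0,0,0,0.6],[0,-0.25,1.2,0,0,0,0.6],[0,0,0,0,0,0,0.6],[0,0,0,0,0,0,0.6]]]'
```

```text
time: 21.5
position: [0.5697, -0.0036, 0.1822]
tool_rot: [3.138, -0.138, -0.001]
ft_force: [0.4, -3.8, -3.6]
grip_width: 0.106
time: 22.4
position: [0.5729, 0.0329, 0.1068]
tool_rot: [3.138, -0.139, -0.002]
ft_force: [-0.5, -4.6, -1.7]
grip_width: 0.11
```

```bash
python3 -m jog '[[[0,-0.12,1,0,0,0,0.6],[0,-0.05,0.8,0,0,0,0.6],[0,0,0,0,0,0,0.6],[0,0,0,0,0,0,2],[0,0,0,0,0,0,2.8],[0,0,0,0,0,0,2.8],[0,0,0,0,0,0,2.8],[0,0,-2,0,0,0,2.8],[0,0,-4,0,0,0,2.8],[0,0,-4,0,0,0,2.8],[0,4,-2,0,0,0,2.8],[0,4.5,0,0,0,0,2.8]]]'
python3 -c "
from h import *
im=imaging.get_image('wrist');save(im,'w8.png',s=1.25)
for n,z in (('leaf',.086),('bar',.084),('mount_center',.017),('other_center',.017)):
  for d in finder.trace(n,'wrist')[:4]: print(n,round(d['conf'],2),d['region'].sum(),np.round(px(d['point'])*np.array(1.25)),rect(im,d['region'],z,1))
im=imaging.get_image('top')
for d in finder.trace('other_center','top')[:3]+finder.trace('mount_center','top')[:5]: print(round(d['conf'],2),d['region'].sum(),rect(im,d['region'],.017))
"
```

```text
time: 23.6
position: [0.5688, -0.047, 0.2147]
tool_rot: [-3.138, 0.128, -0.014]
ft_force: [0.6, -0.5, -1.4]
grip_width: 0.317
leaf 0.65 12937 [404. 242.] [568.4 -36.7 103.5 150.7  -4.6]
bar 0.78 12914 [406. 245.] [567.8 -36.4 104.1 151.9  -4.4]
mount_center 0.87 2405 [623. 238.] [ 549.1 -272.5   57.6   87.7   -4.1]
0.64 491 [ 5.437e+02  2.572e+02  5.520e+01  7.960e+01 -4.000e-01]
0.88 485 [263.3 329.3  56.3  80.   71.6]
0.86 518 [ 544.4 -276.6   58.4   82.    -1.2]
0.84 488 [395.3 476.7  56.9  81.9  -8.9]
0.69 472 [463.7  93.6  56.2  79.  -74.4]
```

View pics/w8.png

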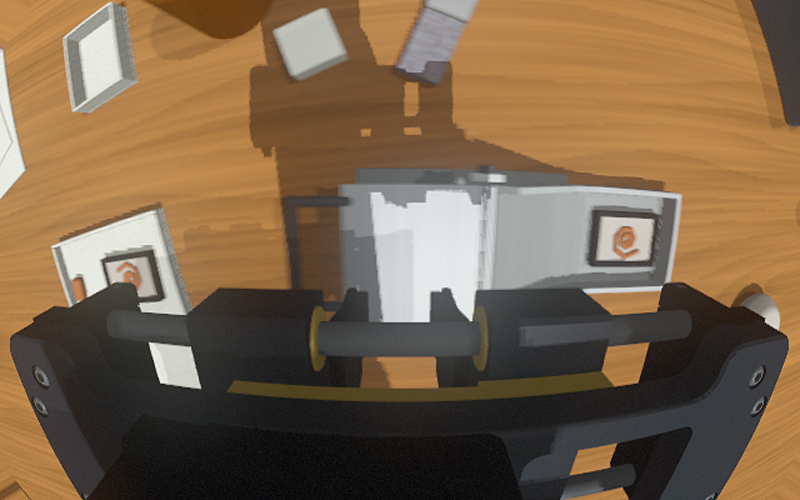

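The leaf is level and empty, and the mount is fossil side up on the landing at px (623,238). Its position from the masks is about (0.546, -0.275), roughly 4 mm from the landing centre. The other mount has not moved. I let the arm settle and hand in.

```bash
python3 -m jog '[[[0,0,-1,0,0,0,2.8],[0,0,0,0,0,0,2.8],[0,0,0,0,0,0,2.8],[0,0,0,0,0,0,2.8],[0,0,0,0,0,0,2.8]]]' && python3 -c "
from bench import close_job
print(close_job())"
```

```text
time: 24.5
position: [0.566, -0.0492, 0.2198]
tool_rot: [3.138, -0.137, -0.0]
ft_force: [-0.7, 0.0, -0.3]
grip_width: 0.322
the job is handed in; nothing more can be done
None
```

The mount is turned: it lies fossil side up on the landing, the leaf is back down, and I handed the job in at about 24.5 s of the 67 s allowed. The hand-in reports no verdict, so the result rests on my own last checks.

I gripped the cork-backed mount across its 56 mm side and laid it square on the leaf, at chute y about 50 mm and x about 0. After letting go, I gripped the bar and swung the leaf to about 105°. The mount tipped over and slid down the ramp. I then brought the leaf back down and let go.

- **Mount:** the last wrist and top masks put it about 4 mm from the landing centre.
- **Leaf:** it looked level and empty in the last wrist picture. I had no direct reading of its angle.
- **Other mount:** the top-camera masks before and after agree to within 1 mm.
- **Robot:** the gripper is clear of everything.

One check disagreed: while the leaf was up, I measured the mount about 18 mm off the landing centre from corner pixels. The last two masks, from wrist and top, say about 4 mm. Both values are inside the limit.

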